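Set and lock the air regulator

ROBOT

A 6-joint arm with a two-finger parallel gripper is mounted at the origin on the work surface. World frame = base frame: x ahead of the robot, y to its left, z up, the work surface at z = 0. Lengths are in m, angles in rad, forces in N, time in s.
With the tool pointing down it reaches from about 0.375 to 0.9 m from the base axis. Payload 3.1 kg.
Tool frame: the origin (TCP) lies on the centre line of the jaws, within the pads' length; the fingertips stand 14 mm ahead of it and the grasp point (between the pads) lies 5 mm behind it; y points along the fingers, z is the direction in which the jaws open and shut, and the axes are right-handed (so a half turn about y gives the same grasp; the last joint's range is limited). The gripper opens to 87 mm and grips with 3 to 60 N. Pads are 19 mm wide; open, the fingers measure 117 mm over their backs; the gripper's body (75 mm by 190 mm) begins 51 mm behind the grasp point.
Start: joints at [-1.373, 0.527, 1.433, -0, 1.181, -0.178], TCP at [0.229, -0.581, 0.237] pointing down, gripper open.
Joint ranges: [-3.08, 3.08], [-0.75, 2.2], [0.22, 2.44], [-1.43, 4.57], [0, 2.65], [-2.85, 2.85]. Speed limits (rad/s): [2.79, 2.79, 3.14, 3.14, 3.14, 3.14].

INTERFACE

Orientations are given as a unit quaternion [x, y, z, w].
In Python, from rig import robot, vision gives the robot as it stands.
- The arm moves only by the shell command python3 -m crank 'ROWS' [FORCE]. ROWS is JSON, a list of rows, each a list of 7 numbers: the shift along the tool's x, y, z as a fraction of full scale, then the turn, a rotation vector about the tool's x, y, z as a fraction of full scale, then the gripper command: -1 is shut, 1 is fully open, values between are in proportion. In form: [[x, y, z, wx, wy, wz, grip], ...]. A call has 1 to 10 rows; each row is the pose to reach, as a shift and turn from the pose commanded when the call began, along the tool's axes at that moment, turning the shorter way round; what a row does not reach only later rows make up. Full scale, the value 1, is 50 cm for a shift and pi rad for a turn. A row lasts 1/8 s, in which the tool goes at most 62.5 mm and 10.7 degrees, less where a joint would pass 70% of its speed; a pose out of reach is approached as far as the arm can. A call with a number of a shift or a turn outside -1 to 1 is refused whole. A call with a gripper value outside its range is refused whole. The fingers move at their own pace and stop on an object; FORCE is the grip in N (left out, the last holds). Time passes only in rows, so rows that repeat a pose let the fingers close. It gives the time, the measured TCP pose, the force and the opening at its end, in the units of the state.
- robot.get_obs(): the state, without advancing time (a new reading comes with each control period).
- vision.camera(name): name is "scene" or "top" or "wrist"; returns the picture (384x512x3 uint8, blue, green, red); there is no depth.
- vision.camera_info(name): a dict with "vfov" (degrees; the focal length in pixels is half the picture's height over the tangent of half this angle, whatever the lens; pixels are square), "cx", "cy" (the principal point, pixels), "world_from_camera" (4x4, takes a point from camera to world coordinates); the wrist camera has in their place "tool_from_camera" (4x4, takes a point from camera to tool coordinates, whose origin is the TCP and whose axes are the tool frame's). Camera axes: x right, y up, looking along -z (the intrinsics and any distortion apply to the point x, -y, -z); pixel columns grow to the right and rows downward; lengths in m; the calibration is good to about 2 mm. The wrist camera is an equidistant fisheye: a pixel r from the principal point sees the ray r / f radians off the axis. A picture is of the moment at which its call begins: read the wrist's pose just before it. camera_info takes no time and is no camera call.
- robot.hand_in(): hands the job in, once; it reports no verdict.
The state is a dict: "time": time; "q": joint angles; "joint_velocities": joint speeds; "joint_torque": joint torques, N m; "position": TCP position; "tool_rot": TCP orientation; "ft_force": force on the tool from outside, world axes, zero at the start; "moment": the same for the moment, N m; "grip_width": finger opening in m.
Only numpy, scipy, OpenCV 4.12 (cv2) and the standard library are available. Lean on these libraries where they do the work, as an engineer would, in place of code of your own. Each camera call takes 0.05 s, during which the arm holds its last target.

TASK

Set the specimen clamp's air regulator: turn its blue knob to the yellow band, feel for the catch there under a light upward pull, then pull the knob all the way up so that it locks, and let go. Never force the knob up or round against the catch, and leave the red-knobbed regulator, the stone cubes, the bottle and the jar as they are.

Things in the scene. Friction and masses are not known exactly. Their poses are not given: they have to be found in the camera images.
- regulator: The regulator to set: a grey block, 140 x 120 x 60 mm (x, y, z), fixed to the bench, with brass ports on its +y and -y sides, a gauge on its -x face and the blue knob on top. It may stand left or right of the red-knobbed one. Origin at the centre of its underside, on the knob's vertical axis.
- band (a point): Middle of the yellow band, which spans 0.40 rad to either side, on a stiff dark ring 86 mm across lying round the foot of the blue knob; do not turn the ring. The point lies on the ring's upper face, 65 mm above the bench, 34.5 mm from the knob's axis; its x points outward from the axis.
- mark (a joint): Angle (rad) of the yellow band from the regulator's own +x, counter-clockwise seen from above.
- knob: Blue knob: a disc 48 mm across, 8 mm high, with an upright bar grip 46 mm long (its own x), 12 mm thick (y), its top 48 mm above the disc's underside. A white line shows its +x end, to be brought to the band. Origin on the axis at the disc's underside, 68 mm above the bench while down. It gives upwards up to 9 mm on a spring of 1.2 N/mm on its shaft (joint lift).
- grip (a point): On the knob's axis, 36 mm above its underside, 12 mm below the bar's top: a good height for the middle of the finger pads (104 mm above the bench while down; the disc's top is 28 mm below it). Its x runs along the bar, so fingers close along its y.
- pointer (a point): Top of the bar's pointing end, 20 mm from the axis along the knob's +x.
- turn (a joint): Angle (rad) of the knob's pointing end from the regulator's own +x, counter-clockwise seen from above; it starts 0.6 to 1.1 rad clockwise of the band's middle. Friction about 0.06 N m.
- lift (a joint): Height (m) of the blue knob's shaft: 0 down, free to turn; 0.014 fully up. It slides at about 2.5 N and stays where left. Away from the catch it stops at about 0.0015; more pull only stretches the knob's spring, and 9 mm on bears hard on the catch. At the catch, under 5 to 9 N of pull, it jumps up a few mm and the pull drops; then pull on to the top stop.
- knob2 (a joint): Angle (rad) of the red knob on the other, like regulator (white band); leave it alone.
- pointer2 (a point): Top of the red bar's pointing end, 20 mm from the red knob's axis, 116 mm above the bench.
- regulator2: The other regulator, a like grey block of 140 x 120 x 60 mm with a red knob on top, fixed to the bench. Origin at the centre of its underside, on the red knob's axis.
- cube_a: Pale stone cube, 40 mm, loose; origin under its centre.
- cube_b: Ochre stone cube, 40 mm, loose; origin under its centre.
- cube_c: Black stone cube, 40 mm, loose; origin under its centre.
- cube_d: Pale stone cube, 40 mm, loose; origin under its centre.
- bottle: Amber bottle, 52 mm across, 110 mm high, loose; origin under its centre.
- jar: Glass jar with red lid, 60 mm across, 70 mm high, loose; origin under its centre.
- plate: Catch plate, hidden in the block under the ring; origin on the knob's axis, its x towards the band's middle. Its slot lies anywhere within 0.32 rad of that, either side: find it by feel. The knob rises only within about 0.04 rad of the slot's centre and, once up, turns no more than that. More than 15 N on the plate, by pull or by turning, damages it.

How it is judged:
On the way, in this order (a step that is already met when the one before it is completed fails the run):
1. the blue knob is turned into the yellow band while still down (angle between the x axis of grip and the x axis of band, either way round below 0.4 rad and value of joint lift below 0.004 m), for 0.05 s.
2. the knob is pulled up through the catch (angle between the x axis of grip and the x axis of band, either way round below 0.4 rad and value of joint lift above 0.011 m), for 0.2 s.
At the end, for the whole second after the job is handed in: The blue knob's shaft is up by more than 11 mm of its 14 mm, the knob points within 0.40 rad of the yellow band's middle, and it is at rest (all of step 2 and linear speed of knob below 0.01 m/s); the robot touches nothing.
It fails at once if the knob is forced against the catch: more than 15 N between its key and the catch plate (contact force between anything else and plate above 15 N).
It fails at once if the yellow band's ring is shifted by more than 2 mm (distance of band from where it was at the start of the episode above 0.002 m).
It fails at once if the red knob is turned (its end moved more than 3 mm) or its regulator is touched harder than 3 N (distance of pointer2 from where it was at the start of the episode above 0.003 m or contact force between any of the arm, the fingers and regulator2 above 3 N).
It fails at once if a stone cube, the bottle or the jar is moved more than 15 mm (distance of any of cube_a, cube_b, cube_c, cube_d, bottle, jar from where it was at the start of the episode above 0.015 m).
It also fails if it takes over 67 s, if anything falls off the work surface, if the arm or the gripper's body presses on something with over 40 N, if the wrist force passes 120 N, or if a joint passes its speed limit or range.

## Working session

There is one attempt and no reset: what is moved stays moved. The work goes in short steps, Python scripts to look and compute and a shell command to move; the robot and the scene stay as the last step left them, time stands still between calls to the robot, and variables do not carry over. Pictures are saved under pics/ and viewed, and the job is handed in when it is done.

```bash
ls; mkdir -p pics
python3 - <<'E'
from rig import robot, vision
import cv2, json
o=robot.get_obs(); print({k:o[k] for k in o})
for n in("scene","top","wrist"):
    im=vision.camera(n); cv2.imwrite(f"pics/{n}0.png",im); print(n,vision.camera_info(n))
E
```

```text
pics
{'time': 0.0, 'q': array([-1.37349513e+00,  5.28464878e-01,  1.43391137e+00,  8.87380677e-06,
        1.18138063e+00, -1.78500385e-01]), 'joint_velocities': array([ 0.00034536, -0.00082692, -0.00180315, -0.00107111, -0.00110607,
        0.00131324]), 'joint_torque': array([-1.42304165e-03, -4.40052652e+01, -1.76592851e+01,  6.31666020e-02,
        5.82707429e-02, -1.49107168e-04]), 'position': array([ 0.22927569, -0.58067066,  0.23556951]), 'tool_rot': array([-0.1320885 ,  0.69542564, -0.69389531,  0.13207992]), 'ft_force': array([0.62028737, 0.0010957 , 0.38264497]), 'moment': array([-0.00546515,  0.01172986, -0.03682018]), 'grip_width': 0.08704757646897089}
scene {'vfov': 50.325853982032044, 'cx': 265.30488729845104, 'cy': 180.727721586119, 'world_from_camera': array([[-0.68905187, -0.51109949,  0.51379454,  1.18412104],
       [ 0.7247043 , -0.48921763,  0.48525228,  0.51599827],
       [ 0.00334515,  0.70671311,  0.70749233,  0.82419912],
       [ 0.        ,  0.        ,  0.        ,  1.        ]])}
top {'vfov': 57.43579478134851, 'cx': 259.6597745415546, 'cy': 186.3442216834043, 'world_from_camera': array([[-0.01748919,  0.99188062, -0.12596416,  0.49794573],
       [-0.99979082, -0.01868501, -0.00831799, -0.0082196 ],
       [-0.0106041 ,  0.12579234,  0.99199992,  1.18402001],
       [ 0.        ,  0.        ,  0.        ,  1.        ]])}
wrist {'vfov': 65.70646984690485, 'cx': 256.6486967630558, 'cy': 192.03857578828934, 'tool_from_camera': array([[ 5.59506450e-04, -9.69520292e-01, -2.45010387e-01,
        -6.62798654e-02],
       [-1.24376456e-03,  2.45009561e-01, -9.69519865e-01,
        -1.48471463e-01],
       [ 9.99999070e-01,  8.47187853e-04, -1.06877055e-03,
         1.44709478e-04],
       [ 0.00000000e+00,  0.00000000e+00,  0.00000000e+00,
         1.00000000e+00]])}
```

View pics/scene0.png

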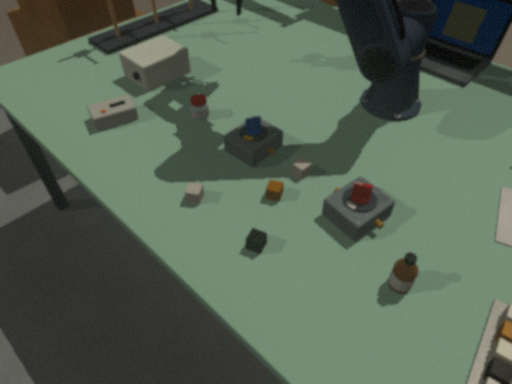

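View pics/top0.png

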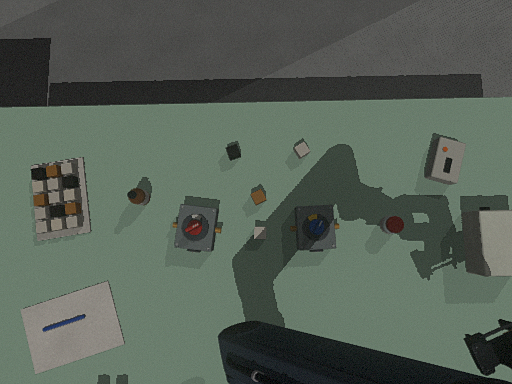

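View pics/wrist0.png

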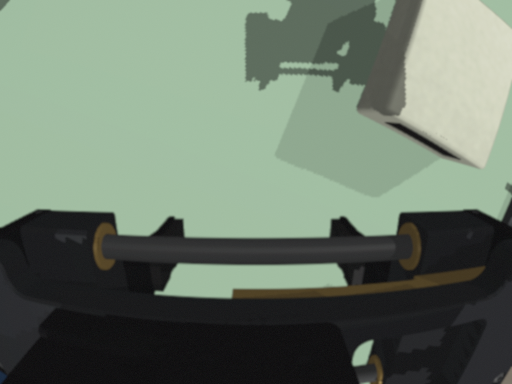

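Top view: the blue regulator is at about (316,228), the red at (197,227), the jar at (395,225) and the pale cube at (259,230). I'll zoom in and cast rays.

```bash
cat > h.py <<'E'
import numpy as np, cv2
from rig import robot, vision
from scipy.spatial.transform import Rotation as R
def ray(name,u,v,T=None):
    ci=vision.camera_info(name); f=192/np.tan(np.radians(ci["vfov"])/2)
    a=(u-ci["cx"])/f; b=(v-ci["cy"])/f
    if name=="wrist":
        r=np.hypot(a,b); s=np.sin(r)/r if r>1e-9 else 1; d=np.array([a*s,-b*s,-np.cos(r)])
        M=T@ci["tool_from_camera"]
    else: d=np.array([a,-b,-1]); M=ci["world_from_camera"]
    d=M[:3,:3]@d; return M[:3,3],d/np.linalg.norm(d)
def onz(name,u,v,z,T=None):
    o,d=ray(name,u,v,T); return o+d*(z-o[2])/d[2]
def tool():
    o=robot.get_obs(); T=np.eye(4); T[:3,:3]=R.from_quat(o["tool_rot"]).as_matrix(); T[:3,3]=o["position"]; return T
E
python3 - <<'E'
from h import *
im=cv2.imread("pics/top0.png"); hsv=cv2.cvtColor(im,cv2.COLOR_BGR2HSV)
c=im[190:270,270:410]; cv2.imwrite("pics/topz.png",cv2.resize(c,None,fx=5,fy=5,interpolation=cv2.INTER_CUBIC))
s=cv2.imread("pics/scene0.png")[100:180,210:300]; cv2.imwrite("pics/scz.png",cv2.resize(s,None,fx=6,fy=6,interpolation=cv2.INTER_CUBIC))
def cen(m,box):
    x0,y0,x1,y1=box; v,u=np.nonzero(m[y0:y1,x0:x1]); return u.mean()+x0,v.mean()+y0,len(u)
blue=cv2.inRange(hsv,(105,120,20),(130,255,255)); yel=cv2.inRange(hsv,(18,120,60),(35,255,255))
b=(295,205,338,250)
u,v,n=cen(blue,b); print("blue",u,v,n,onz("top",u,v,.09))
try:
  u,v,n=cen(yel,b); print("yel",u,v,n,onz("top",u,v,.065))
except Exception as e: print(e)
for nm,u,v,z in [("red",195,227,.09),("jar",395,225,.07),("cubeD",259,231,.04),("ochre",258,195,.04),("pale",301,148,.04),("black",233,151,.04),("bottle",138,196,.08)]: print(nm,onz("top",u,v,z).round(3))
E
```

```text
blue 316.2983870967742 226.7983870967742 124 [ 0.50731545 -0.17219189  0.09      ]
yel 317.9019607843137 218.88235294117646 51 [ 0.53240388 -0.18196636  0.065     ]
red [0.513 0.204 0.09 ]
jar [ 0.509 -0.423  0.07 ]
cubeD [0.497 0.006 0.04 ]
ochre [0.615 0.007 0.04 ]
pale [ 0.769 -0.139  0.04 ]
black [0.764 0.088 0.04 ]
bottle [0.615 0.388 0.08 ]
```

View pics/topz.png

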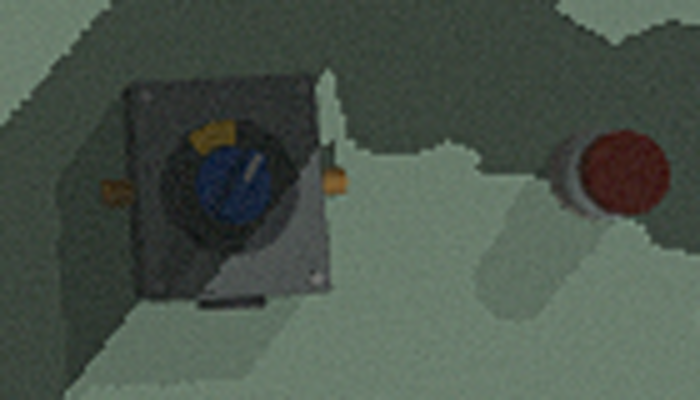

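View pics/scz.png

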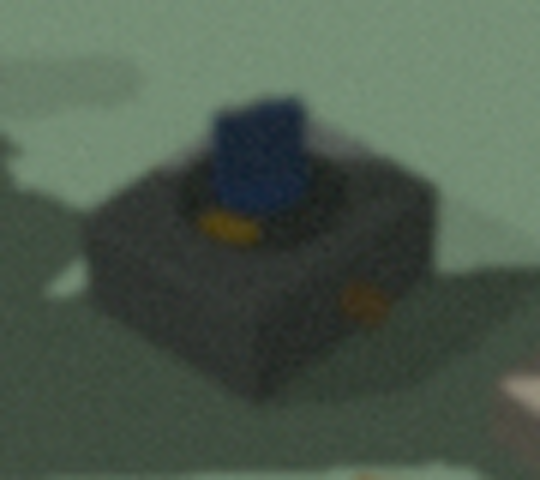

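Run:
```python
from h import *
T=tool(); print(T.round(3))
c=onz("top",316.3,227.4,.065); b=onz("top",270+214/5,190+137/5,.065); w0=onz("top",270+247/5,190+178/5,.116); w1=onz("top",270+260/5,190+157/5,.116)
print(c,b,w0,w1, np.arctan2(*(b-c)[[1,0]]), np.arctan2(*(w1-w0)[[1,0]]))
# target: tool y down, camera-view hover: knob at tool x=-0.05
for az in (0.6,1.02,1.4): # angle of tool z
    z=np.array([np.cos(az),np.sin(az),0]); y=np.array([0,0,-1]); x=np.cross(y,z)
    Rt=np.c_[x,y,z]; p=np.array([.507,-.173,.22])+0.06*x
    print(az,x.round(2),"shift",((T[:3,:3].T@(p-T[:3,3]))/.5).round(3),"turn",(R.from_matrix(T[:3,:3].T@Rt).as_rotvec()/np.pi).round(3))
```

```text
[[-0.93  -0.     0.367  0.229]
 [-0.367  0.002 -0.93  -0.581]
 [-0.    -1.    -0.002  0.236]
 [ 0.     0.     0.     1.   ]]
[ 0.5056379  -0.17587249  0.065     ] [ 0.53738384 -0.16596187  0.065     ] [ 0.51052608 -0.17779285  0.116     ] [ 0.52302102 -0.18614266  0.116     ] 0.3025980977706245 -0.5891018669067258
0.6 [ 0.56 -0.83  0.  ] shift [-0.843  0.033 -0.438] turn [ 0.    -0.571 -0.001]
1.02 [ 0.85 -0.52  0.  ] shift [-0.888  0.033 -0.459] turn [ 0.    -0.705 -0.001]
1.4 [ 0.99 -0.17  0.  ] shift [-0.918  0.033 -0.492] turn [ 0.    -0.826 -0.001]
```

Run:
```python
from h import *
T=tool()
az=-2.16; z=np.array([np.cos(az),np.sin(az),0]); y=np.array([0,0,-1]); x=np.cross(y,z)
Rt=np.c_[x,y,z]
for k in (.06,0):
    p=np.array([.506,-.175,.22])+k*x
    print(x.round(2),"shift",((T[:3,:3].T@(p-T[:3,3]))/.5).round(3),"turn",(R.from_matrix(T[:3,:3].T@Rt).as_rotvec()/np.pi).round(3))
```

```text
[-0.83  0.56  0.  ] shift [-0.744  0.033 -0.65 ] turn [0.001 0.307 0.   ]
[-0.83  0.56  0.  ] shift [-0.813  0.033 -0.552] turn [0.001 0.307 0.   ]
```

```bash
python3 -m crank '[[-0.744,0.033,-0.65,0,0.307,0,1],[-0.744,0.033,-0.65,0,0.307,0,1],[-0.744,0.033,-0.65,0,0.307,0,1],[-0.744,0.033,-0.65,0,0.307,0,1],[-0.744,0.033,-0.65,0,0.307,0,1],[-0.744,0.033,-0.65,0,0.307,0,1],[-0.744,0.033,-0.65,0,0.307,0,1],[-0.744,0.033,-0.65,0,0.307,0,1],[-0.744,0.033,-0.65,0,0.307,0,1],[-0.744,0.033,-0.65,0,0.307,0,1]]'
python3 - <<'E'
from h import *
o=robot.get_obs(); print(o["time"],o["position"],o["q"],o["joint_velocities"].round(3))
T=tool(); np.save("T1.npy",T); cv2.imwrite("pics/w1.png",vision.camera("wrist")); cv2.imwrite("pics/t1.png",vision.camera("top"))
E
```

```text
time: 1.4
position: [0.4562, -0.1423, 0.22]
tool_rot: [-0.205, -0.677, 0.677, 0.205]
ft_force: [-0.7, -0.6, -0.7]
grip_width: 0.087
1.4 [ 0.45617178 -0.14233119  0.21998235] [-5.36559186e-01  3.55112351e-01  1.81078318e+00 -5.92782255e-04
  9.75770529e-01  1.62158914e+00] [-0.043 -0.    -0.004  0.001 -0.001  0.001]
```

View pics/w1.png

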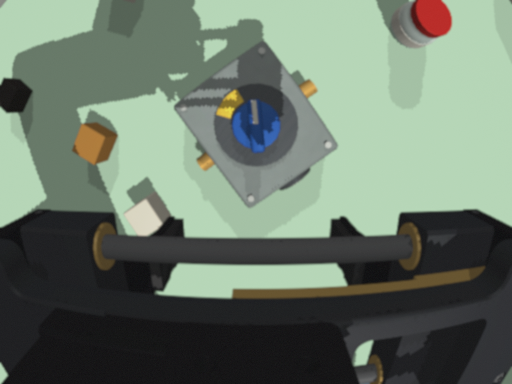

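The wrist view shows the blue knob at about (256,126), the white line at (254,111) and the yellow band at (231,104). Now I'll measure these.

Run:
```python
from h import *
T=np.load("T1.npy"); im=cv2.imread("pics/w1.png"); hsv=cv2.cvtColor(im,cv2.COLOR_BGR2HSV)
cv2.imwrite("pics/w1z.png",cv2.resize(im[40:215,165:345],None,fx=4,fy=4,interpolation=cv2.INTER_CUBIC))
box=np.zeros(im.shape[:2],np.uint8); box[80:170,205:305]=255
def P(m,z):
    v,u=np.nonzero(m&box); return np.array([onz("wrist",a,b,z,T) for a,b in zip(u,v)]),u,v
yel=cv2.inRange(hsv,(20,120,120),(35,255,255))
Y,u,v=P(yel,.065); print("yel",len(u),u.mean(),v.mean(),Y.mean(0))
wh=cv2.inRange(hsv,(0,0,110),(180,60,255)); wh[:, :245]=0; wh[:,265:]=0; wh[130:]=0;wh[:95]=0
W,u,v=P(wh,.116); print("white",len(u),u.min(),u.max(),v.min(),v.max(),W.mean(0))
d=np.linalg.svd((W-W.mean(0))[:,:2])[2][0]; print("dir",d, np.arctan2(d[1],d[0]))
bl=cv2.inRange(hsv,(100,120,40),(130,255,255))
cs,_=cv2.findContours(bl&box,cv2.RETR_EXTERNAL,cv2.CHAIN_APPROX_NONE); c=max(cs,key=cv2.contourArea)
print(cv2.minEnclosingCircle(c))
# ring dark outer: screws of block corners
for nm,(a,b),z in [("s1",(262,50),.06),("s2",(327,145),.06),("s3",(251,199),.06),("s4",(183,105),.06)]: print(nm,onz("wrist",a,b,z,T).round(4))
```

```text
yel 404 229.12128712871288 104.38366336633663 [ 0.53906834 -0.16482695  0.065     ]
white 97 251 257 100 123 [ 0.51731141 -0.18112062  0.116     ]
dir [-0.87676135  0.48092571] 2.6398824159817615
((255.0, 126.0), 26.683427810668945)
s1 [ 0.5686 -0.2245  0.06  ]
s2 [ 0.448 -0.227  0.06 ]
s3 [ 0.4436 -0.1273  0.06  ]
s4 [ 0.5673 -0.1246  0.06  ]
```

View pics/w1z.png

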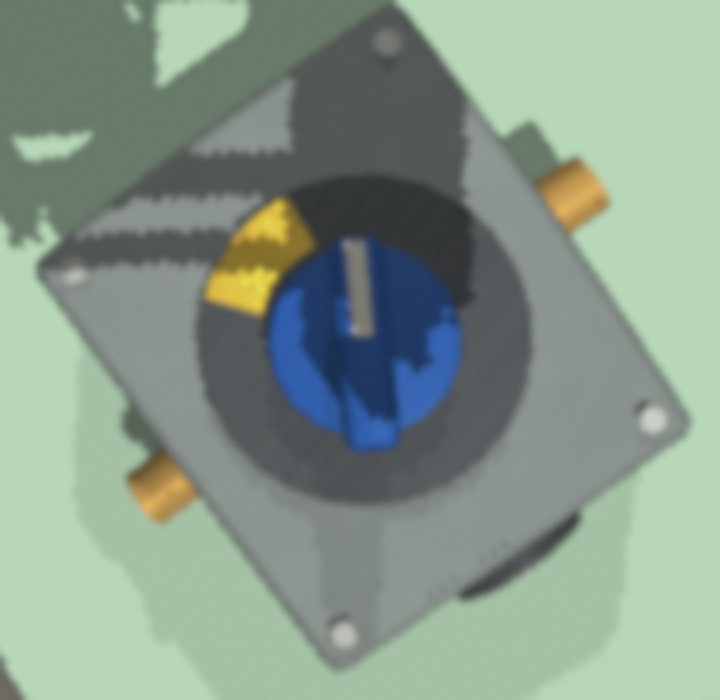

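Run:
```python
from h import *
T=np.load("T1.npy")
print("ring c",onz("wrist",256,124.9,.065,T)); print("disc c",onz("wrist",256,124.6,.076,T))
# bar sides in zoom: top-end line through top face
p=[onz("wrist",165+a/4,40+b/4,.116,T) for a,b in [(355,242),(374,440)]]; print("bar ends",p,"mid",(p[0]+p[1])/2)
d=p[0]-p[1]; th=np.arctan2(d[1],d[0]); print("bar ang",th)
# triangulated with top camera
c=np.array([.5065,-.1758,.165])
T=tool(); th=-.49
az=th-np.pi/2; z=np.array([np.cos(az),np.sin(az),0]); y=np.array([0,0,-1]); x=np.cross(y,z)
Rt=np.c_[x,y,z]
print(T[:3,3], "shift",((T[:3,:3].T@(c-T[:3,3]))/.5).round(4),"turn",(R.from_matrix(T[:3,:3].T@Rt).as_rotvec()/np.pi).round(4))
```

```text
ring c [ 0.50634943 -0.17566936  0.065     ]
disc c [ 0.50677936 -0.1759664   0.076     ]
bar ends [array([ 0.52550817, -0.18621943,  0.116     ]), array([ 0.4882089 , -0.16618518,  0.116     ])] mid [ 0.50685853 -0.1762023   0.116     ]
bar ang -0.492902208388985
[ 0.4558725  -0.14371459  0.22003811] shift [-0.1198  0.1101 -0.0031] turn [-0.0001 -0.0319 -0.0001]
```

```bash
python3 -m crank '[[-0.12,0.09,-0.003,0,-0.032,0,0.4],[-0.12,0.09,-0.003,0,-0.032,0,0.4],[-0.12,0.12,-0.003,0,-0.032,0,0.4],[-0.12,0.16,-0.003,0,-0.032,0,0.4],[-0.12,0.20,-0.003,0,-0.032,0,0.4],[-0.12,0.242,-0.003,0,-0.032,0,0.4],[-0.12,0.242,-0.003,0,-0.032,0,0.4],[-0.12,0.242,-0.003,0,-0.032,0,0.4]]'
python3 - <<'E'
from h import *
T=tool(); print(T.round(4)); np.save("T2.npy",T); cv2.imwrite("pics/w2.png",vision.camera("wrist"))
o=robot.get_obs(); print(o["ft_force"],o["moment"])
z=T[:3,2]; print("z ang",np.arctan2(z[1],z[0])+np.pi/2, ((T[:3,:3].T@(np.array([.5066,-.1759,.099])-T[:3,3]))))
E
```

```text
time: 2.5
position: [0.5066, -0.1747, 0.0998]
tool_rot: [-0.171, -0.686, 0.686, 0.171]
ft_force: [-0.4, -0.8, -0.1]
grip_width: 0.0608
[[-8.829e-01  4.000e-04 -4.695e-01  5.066e-01]
 [ 4.695e-01 -3.000e-04 -8.829e-01 -1.747e-01]
 [-5.000e-04 -1.000e+00  0.000e+00  9.980e-02]
 [ 0.000e+00  0.000e+00  0.000e+00  1.000e+00]]
[0.35054999 0.28575098 0.54052723] [0.0797301  0.0410504  0.03504889]
z ang -0.4887655199223686 [-0.00057876  0.00080496  0.00105001]
```

View pics/w2.png

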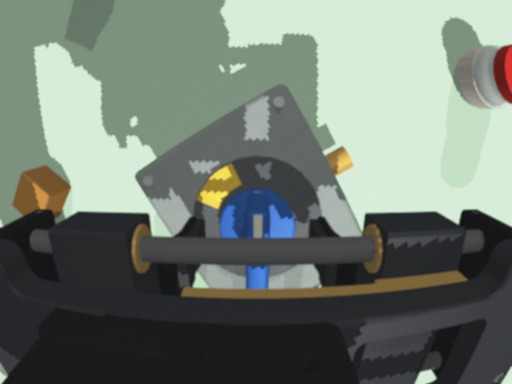

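```bash
python3 -m crank '[[0,0,0.002,0,0,0,-1],[0,0,0.002,0,0,0,-1],[0,0,0.002,0,0,0,-1],[0,0,0.002,0,0,0,-1],[0,0,0.002,0,0,0,-1],[0,0,0.002,0,0,0,-1],[0,0,0.002,0,0,0,-1],[0,0,0.002,0,0,0,-1]]' 30
python3 - <<'E'
from h import *
for i in range(2):
    o=robot.get_obs(); print(o["time"],o["position"].round(4),o["ft_force"].round(2),o["moment"].round(3),o["grip_width"])
E
```

```text
time: 3.55
position: [0.5066, -0.1751, 0.099]
tool_rot: [0.171, 0.686, -0.686, -0.171]
ft_force: [0.7, 2.0, 0.6]
grip_width: 0.0119
3.55 [ 0.5066 -0.1751  0.099 ] [0.68 1.96 0.6 ] [ 0.483 -0.15   0.016] 0.011865441719340435
3.55 [ 0.5066 -0.1751  0.099 ] [0.68 1.96 0.6 ] [ 0.483 -0.15   0.016] 0.011865441719340435
```

```bash
python3 -m crank '[[0,0,0,0,-0.03,0,-1],[0,0,0,0,-0.06,0,-1],[0,0,0,0,-0.09,0,-1],[0,0,0,0,-0.12,0,-1],[0,0,0,0,-0.15,0,-1],[0,0,0,0,-0.156,0,-1],[0,0,0,0,-0.156,0,-1],[0,0,0,0,-0.156,0,-1]]'
python3 - <<'E'
from h import *
T=tool(); o=robot.get_obs(); z=T[:3,2]; print("ang",np.arctan2(z[1],z[0])+np.pi/2,o["position"].round(4),o["ft_force"].round(2),o["moment"].round(3),o["grip_width"],o["q"].round(2))
cv2.imwrite("pics/w3.png",vision.camera("wrist"))
E
```

```text
time: 4.55
position: [0.5065, -0.1753, 0.099]
tool_rot: [-0.0, 0.707, -0.707, 0.0]
ft_force: [1.2, 3.0, -0.1]
grip_width: 0.0116
ang 0.0011495552978859624 [ 0.5065 -0.1753  0.099 ] [ 1.16  3.05 -0.07] [ 0.524 -0.292 -0.066] 0.011589531100212788 [-0.54  0.62  1.77  0.    0.75  1.03]
```

View pics/w3.png

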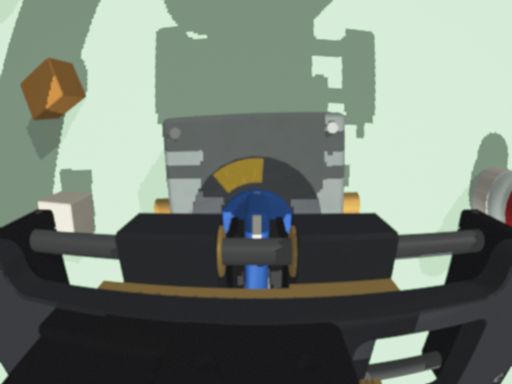

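```bash
cat > st.py <<'E'
from h import *
T=tool(); o=robot.get_obs(); z=T[:3,2]; print("t",o["time"].round(2) if hasattr(o["time"],"round") else o["time"],"ang",round(np.arctan2(z[1],z[0])+np.pi/2,4),o["position"].round(4),"F",o["ft_force"].round(2),"M",o["moment"].round(3),round(o["grip_width"],4))
E
python3 -m crank '[[0,-0.002,-0.001,0,0,0,-1],[0,-0.004,-0.001,0,0,0,-1],[0,-0.004,-0.001,0,0,0,-1]]' >/dev/null; python3 st.py
python3 -m crank '[[0,-0.002,0,0,0,0,-1],[0,-0.004,0,0,0,0,-1],[0,-0.004,0,0,0,0,-1]]' >/dev/null; python3 st.py
python3 -m crank '[[0,-0.002,0,0,0,0,-1],[0,-0.004,0,0,0,0,-1],[0,-0.004,0,0,0,0,-1]]' >/dev/null; python3 st.py
```

```text
t 4.975 ang 0.0018 [ 0.5065 -0.1752  0.1009] F [ 2.45  1.76 -3.26] M [ 0.157 -0.322 -0.083] 0.0117
t 5.35 ang 0.002 [ 0.5066 -0.1752  0.1031] F [ 2.39  0.25 -3.34] M [ 0.009 -0.372 -0.11 ] 0.0115
t 5.725 ang 0.002 [ 0.5066 -0.1751  0.105 ] F [ 2.44 -1.03 -6.94] M [-0.113 -0.517 -0.052] 0.0123
```

```bash
python3 -m crank '[[-0.0006,0,0,0,-0.012,0,-1],[-0.0006,0,0,0,-0.012,0,-1],[-0.0006,0,0,0,-0.012,0,-1]]' >/dev/null; python3 st.py
python3 -m crank '[[0,0,0,0,-0.012,0,-1],[0,0,0,0,-0.012,0,-1],[0,0,0,0,-0.012,0,-1]]' >/dev/null; python3 st.py
```

```text
t 6.1 ang 0.04 [ 0.5066 -0.1751  0.105 ] F [ 1.6  -1.44 -5.87] M [-0.351 -0.339 -0.065] 0.0119
t 6.475 ang 0.0771 [ 0.5066 -0.1751  0.105 ] F [ 1.44 -2.   -5.82] M [-0.4   -0.238 -0.029] 0.0117
```

```bash
python3 -m crank '[[0,-0.002,0,0,0,0,-1],[0,-0.002,0,0,-0.012,0,-1],[0,-0.002,0,0,-0.012,0,-1],[0,-0.002,0,0,-0.012,0,-1]]' >/dev/null; python3 st.py
python3 -m crank '[[0,0,0,0,-0.012,0,-1],[0,0,0,0,-0.012,0,-1],[0,0,0,0,-0.012,0,-1]]' >/dev/null; python3 st.py
```

```text
t 6.975 ang 0.1147 [ 0.5067 -0.1751  0.106 ] F [ 1.75 -3.06 -7.08] M [-0.536 -0.132 -0.077] 0.0118
t 7.35 ang 0.1522 [ 0.5067 -0.1751  0.106 ] F [ 1.1  -3.37 -7.75] M [-0.681 -0.16  -0.069] 0.0113
```

```bash
for i in 1; do python3 -m crank '[[0,0,0.0012,0,-0.012,0,-1],[0,0,0.0012,0,-0.012,0,-1],[0,0,0.0012,0,-0.012,0,-1]]' >/dev/null; python3 st.py; done
python3 -m crank '[[0,0,0,0,-0.012,0,-1],[0,0,0,0,-0.012,0,-1],[0,0,0,0,-0.012,0,-1]]' >/dev/null; python3 st.py
```

```text
t 7.725 ang 0.1897 [ 0.5066 -0.1752  0.106 ] F [ 1.85 -1.3  -7.9 ] M [-0.262 -0.265 -0.004] 0.0119
t 8.1 ang 0.2275 [ 0.5067 -0.1752  0.106 ] F [ 1.07 -0.74 -6.8 ] M [-0.091 -0.283 -0.097] 0.0118
```

```bash
python3 -m crank '[[0,0,0,0,-0.012,0,-1],[0,0,0,0,-0.012,0,-1],[0,0,0,0,-0.012,0,-1]]' >/dev/null; python3 st.py
```

```text
t 8.475 ang 0.265 [ 0.5067 -0.1753  0.106 ] F [ 1.75 -0.05 -7.8 ] M [ 0.004 -0.282 -0.037] 0.0121
```

```bash
python3 -m crank '[[0,0,0,0,-0.012,0,-1],[0,0,0,0,-0.012,0,-1],[0,0,0,0,-0.012,0,-1]]' >/dev/null; python3 st.py
```

```text
t 8.85 ang 0.3031 [ 0.5067 -0.1753  0.1064] F [ 1.    1.18 -2.68] M [ 0.173 -0.054  0.037] 0.0122
```

The catch was felt at about 0.30 rad: the pull fell from 7.8 to 2.7 N. I'll ease slightly toward the slot's centre and pull on.

```bash
python3 -m crank '[[0,0,0,0,-0.004,0,-1],[0,-0.002,0,0,-0.004,0,-1],[0,-0.004,0,0,-0.004,0,-1],[0,-0.004,0,0,-0.004,0,-1]]' >/dev/null; python3 st.py
```

```text
t 9.35 ang 0.3159 [ 0.5066 -0.1753  0.1081] F [ 1.42  1.5  -4.35] M [ 0.289 -0.058 -0.083] 0.0119
```

```bash
python3 -m crank '[[0,-0.002,0,0,0,0,-1],[0,-0.004,0,0,0,0,-1],[0,-0.004,0,0,0,0,-1]]' >/dev/null; python3 st.py
```

```text
t 9.725 ang 0.3161 [ 0.5067 -0.1753  0.1101] F [ 0.52  2.54 -3.04] M [ 0.404 -0.024 -0.003] 0.0118
```

```bash
python3 -m crank '[[0,-0.002,0,0,0,0,-1],[0,-0.004,0,0,0,0,-1],[0,-0.004,0,0,0,0,-1]]' >/dev/null; python3 st.py
```

```text
t 10.1 ang 0.3161 [ 0.5067 -0.1754  0.1121] F [ 0.57  2.68 -3.08] M [ 0.458 -0.051 -0.08 ] 0.0115
```

```bash
python3 -m crank '[[0,-0.002,0,0,0,0,-1],[0,-0.004,0,0,0,0,-1],[0,-0.004,0,0,0,0,-1]]' >/dev/null; python3 st.py
```

```text
t 10.475 ang 0.3161 [ 0.5067 -0.1754  0.1141] F [-0.36  3.01 -2.68] M [ 0.471  0.064 -0.016] 0.012
```

```bash
python3 -m crank '[[0,-0.002,0,0,0,0,-1],[0,-0.003,0,0,0,0,-1],[0,-0.003,0,0,0,0,-1]]' >/dev/null; python3 st.py
```

```text
t 10.85 ang 0.3161 [ 0.5067 -0.1754  0.1155] F [-0.85  3.59 -4.02] M [ 0.589  0.02  -0.014] 0.0118
```

```bash
python3 -m crank '[[0,-0.002,0,0,0,0,-1],[0,-0.003,0,0,0,0,-1],[0,-0.003,0,0,0,0,-1]]' >/dev/null; python3 st.py
```

```text
t 11.225 ang 0.3161 [ 0.5067 -0.1754  0.1169] F [-0.31  2.43 -6.23] M [ 0.565 -0.004 -0.036] 0.0117
```

```bash
python3 -m crank '[[0,-0.002,0,0,0,0,-1],[0,-0.002,0,0,0,0,-1],[0,-0.002,0,0,0,0,-1]]' >/dev/null; python3 st.py
```

```text
t 11.6 ang 0.3161 [ 0.5067 -0.1754  0.1179] F [ 0.4   3.31 -6.96] M [ 0.596  0.051 -0.043] 0.0118
```

Top stop reached (force rises with spring stretch). I'll relax the spring, then open.

```bash
python3 -m crank '[[0,0.004,0,0,0,0,-1],[0,0.009,0,0,0,0,-1],[0,0.009,0,0,0,0,-1]]' >/dev/null; python3 st.py
python3 -m crank '[[0,0,0,0,0,0,-0.5],[0,0,0,0,0,0,-0.3],[0,0,0,0,0,0,-0.1],[0,0,0,0,0,0,0.1],[0,0,0,0,0,0,0.3],[0,0,0,0,0,0,0.4],[0,0,0,0,0,0,0.4],[0,0,0,0,0,0,0.4]]' >/dev/null; python3 st.py
```

```text
t 11.975 ang 0.3161 [ 0.5067 -0.1755  0.1137] F [-2.05  3.78 -1.62] M [ 0.734  0.2   -0.067] 0.0115
t 12.975 ang 0.3162 [ 0.5068 -0.1755  0.1135] F [-0.24  0.08  0.23] M [-0.092  0.011  0.062] 0.0605
```

Released cleanly. Now I'll retreat upwards and check with the cameras.

```bash
python3 -m crank '[[0,-0.05,0,0,0,0,0.4],[0,-0.12,0,0,0,0,0.4],[0,-0.2,0,0,0,0,0.4],[0.06,-0.22,0,0,0,0,0.4],[0.12,-0.22,0,0,0,0,0.4],[0.12,-0.22,0,0,0,0,0.4],[0.12,-0.22,0,0,0,0,0.4]]' ; python3 st.py
python3 - <<'E'
from h import *
T=tool(); np.save("T4.npy",T); im=vision.camera("wrist"); cv2.imwrite("pics/w4.png",im)
s=vision.camera("scene"); cv2.imwrite("pics/s4.png",cv2.resize(s[100:180,210:300],None,fx=6,fy=6,interpolation=cv2.INTER_CUBIC)); cv2.imwrite("pics/s4full.png",s)
E
```

```text
time: 13.85
position: [0.4505, -0.1944, 0.2237]
tool_rot: [0.111, -0.698, 0.698, -0.111]
ft_force: [0.5, 0.4, 0.3]
grip_width: 0.0608
t 13.85 ang 0.3156 [ 0.4505 -0.1944  0.2237] F [0.47 0.4  0.34] M [ 0.039 -0.024 -0.039] 0.0608
```

View pics/w4.png

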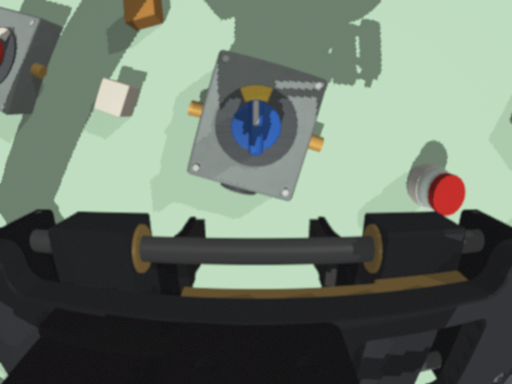

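View pics/s4.png

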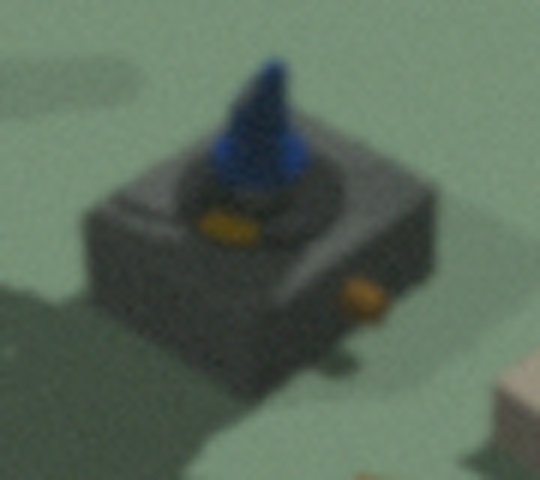

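Run:
```python
from h import *
print(robot.get_obs()["joint_velocities"].round(3)); print(robot.hand_in())
```

```text
[ 0.004  0.002 -0.    -0.001  0.    -0.002]
the job is handed in; nothing more can be done
None
```

I set the blue regulator: its knob is turned into the yellow band, pulled through the catch to the top stop and released. The job is handed in; no verdict came back.

- **Turn:** I gripped the blue bar and turned it from about -0.49 rad to 0.00 with the knob down. The band's middle is at about 0.33 rad.
- **Catch:** I swept in steps of about 0.04 rad under a 6–8 N pull. The catch showed near 0.30 rad, where the pull fell from 7.8 to 2.7 N.
- **Pull:** I centred slightly to 0.316 rad and pulled at about 3–4 N until the force rose again at the top stop. It peaked at about 7 N. I then eased the spring, opened the gripper and backed off upward.

**Last checks:**
- **Knob:** In the wrist picture the white line points at the middle of the yellow band. In the scene picture the knob stands about 14–16 mm higher, by a rough pixel estimate.
- **Ring:** The yellow band is where it was in the scene picture.
- **Arm:** The gripper is clear of everything, with force near zero and the arm at rest.
- **Other items:** I did not measure how far the red knob, cubes, bottle or jar had moved, but the arm went nowhere near them and no contact forces showed.

One weakness in the sweep was that its first part was at only about 6 N, but the catch turned up later, so I did not need to go back. No check failed or disagreed.

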